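# Load a mixing tube onto the bench disperser

### The arm

A 6-joint arm with a two-finger parallel gripper is mounted at the origin on the work surface. World frame = base frame: x ahead of the robot, y to its left, z up, the work surface at z = 0. Lengths are in mm, angles in rad, forces in N, time in s.
With the tool pointing down it reaches from about 350 to 775 mm from the base axis. Payload 7.3 kg.
Tool frame: the origin (TCP) lies midway between the tips of the shut fingers; the grasp point (between the pads) lies 19 mm behind it (bot.tcp_to_grasp is the distance from the TCP to the grasp point, in mm); z points along the fingers, y is the line along which they close (so a half turn about z gives the same grasp; the last joint's range is limited). The gripper opens to 92 mm and grips with 3 to 60 N. Pads are 19 mm wide; open, the fingers measure 130 mm over their backs; the gripper's body (75 mm by 190 mm) begins 47 mm behind the grasp point.
Start: joints at [1.035, 0.342, 1.524, -0, 1.275, -0.146], TCP at [199.489, 485.643, 226.741] pointing down, gripper open.
Joint ranges: [-2.53, 2.53], [-0.77, 2.02], [0.04, 2.7], [-1, 4.14], [0.28, 2.66], [-3.11, 3.11]. Speed limits (rad/s): [2.57, 2.57, 3.14, 3.14, 3.14, 3.14].

### API

Orientations are given as [roll, pitch, yaw] about the fixed x, y, z axes, in that order (R = Rz(yaw) Ry(pitch) Rx(roll)).
In Python, from plant import bot, viewer gives the robot as it stands. The module is installed in compiled form; this text tells all that it offers.
- The arm moves only by the shell command python3 -m handwheel 'ROWS'. ROWS is text: rows parted by semicolons, each of 7 numbers parted by spaces: the shift along the tool's x, y, z scaled (see below), then the turn, a rotation vector about the tool's x, y, z scaled (see below), then the opening, from -1 (shut) to 1 (fully open), so that 0 is half open. In form: tx ty tz rx ry rz gripper; .... A call has 1 to 8 rows; each row is the pose to reach, as a shift and turn from the pose commanded when the call began, along the tool's axes at that moment, turning the shorter way round; what a row does not reach only later rows make up. The controller multiplies each number of a shift by 10 cm and each number of a turn by pi rad. A row lasts 1/12 s, in which the tool goes at most 41.7 mm and 7.16 degrees, less where a joint would pass 70% of its speed; a pose out of reach is approached as far as the arm can. A call with a number of a shift or a turn outside -1 to 1 is refused whole. A call with a gripper value outside its range is refused whole. The fingers move at their own pace and stop on an object; the grip force is fixed at half the most. Time passes only in rows, so rows that repeat a pose let the fingers close. It gives the time, the measured TCP pose, the force, the opening and the grip force at its end, in the units of the state.
- bot.get_obs(): the state, without advancing time (a new reading comes with each control period).
- viewer.capture(name): name is "side" or "top" or "wrist"; returns a dict with "frame" (400x640x3 uint8, red, green, blue), "fov_y" (degrees; the focal length in pixels is half the picture's height over the tangent of half this angle, whatever the lens; pixels are square), "cx", "cy" (the principal point, pixels), "T" (4x4, takes a point from camera to world coordinates). Camera axes: x right, y down, z forward; pixel columns grow to the right and rows downward; lengths in mm; the calibration is good to about 2 mm. A picture is of the moment at which its call begins. There is no depth.
- bot.close_job(): hands the job in; it is judged then, once.
Trained networks look in a picture, given as the dict that the camera call returned (one of the last four; its "shot" number tells which), for a name from the list of things; names that differ only in an ending like _2 or _b are one class to them, and where a whole thing is asked for, a point or a joint stands for the part that bears it (a point fixed in the world has none). Each returns a list of dicts, best first, with "score" (0 to 1); they miss things now and then, are a little off and sometimes report something else, mostly with a low value. They report only what shows in the picture. A call takes as long as a camera call. They do not tell look-alikes from the thing itself.
- viewer.recognise(target, picture): "centre" ([column, row] in pixels, amid what is visible of it).
- viewer.cut_out(target, picture): "pixels" (400x640 bool, what is visible of it) and "centre" ([column, row] in pixels, amid what is visible of it).
The state is a dict: "time": time; "joint_positions": joint angles; "dq": joint speeds; "tau": joint torques, N m; "tool_pos": TCP position; "tcp_rot": TCP orientation; "contact_force": force on the tool from outside, world axes, zero at the start; "moment": the same for the moment, N m; "grip_width": finger opening in mm; "finger_force": force on a finger pad.
Only numpy, scipy, OpenCV 4.12 (cv2) and the standard library are available. Lean on these libraries where they do the work, as an engineer would, in place of code of your own. Each camera call takes 0.05 s, during which the arm holds its last target. There are 200 camera calls.

### The job

Load the mixing tube that is lying on the blue rest onto the bench disperser: stand it in the hub with its orange cap down, then turn it until its flat-sided steel shank drops into the drive coupling and the cap sits flush on the hub, without forcing it. Leave it standing there by itself, and leave everything else on the bench where it is.

Things in the scene. Friction and masses are not known exactly. Their poses are not given: they have to be found in the camera images.
- tube: Closed rigid mixing tube, 160 mm long, about 0.16 kg, lying level on the rest at the start. x axis: from its closed end towards the shank. Origin on its axis: closed end at x = -54 mm, cream cylinder (36 mm diameter) to x = +36, orange ribbed cap (48 mm diameter) to its flat shoulder at +60, steel shank (30 mm diameter) to +106. z axis: square to the shank's two flats.
- tube_tip (a point): Centre of the end face of the tube's steel shank, axes as the tube's. The shank is 46 mm long: round for 34 mm, then 12 mm with two opposite flats, 16 mm apart, at its end (edge chamfered 1.5 mm). The flats face up and down at the start.
- rest: Blue tube rest, fixed: a plate 6 mm thick with two notched cradles, 8 mm thick, 64 mm wide, 50 mm tall, holding the tube's axis 42 mm above the bench; the tube lifts straight out. x along the tube towards the cap; origin on the bench, 23 mm further along x than the tube's. Cradles at x = -44 and +22 mm of the tube: between them 58 mm of the cream cylinder is free on both sides.
- drive: Bench disperser, fixed: cream housing, deck 40 mm above the bench, reaching x = -118 (control panel) to +54 mm, y = -56 to +56 mm; on it a round teal hub, 64 mm in diameter, up to 90 mm above the bench. Its open bore is 31.6 mm in diameter, flaring to about 40 mm in the top 6 mm. Origin on the hub's axis at bench level, z up.
- coupling (a joint): Angle (rad, counter-clockwise from above) of the steel drive coupling at the bottom of the bore, relative to the drive; at 0 its slot runs along the drive's x axis. It stays at any angle (0.2 N m of drag), and turns with the shank once engaged.
- coupling_top (a point): On the hub's axis at the coupling's top, 54 mm above the bench. x axis along its slot, 18.4 mm wide, 12 mm deep, between two steel lands. A shank not in line stands upright on these lands, its cap 10 mm above the hub. With its flats along the slot within 5 degrees, either way round, it drops until the cap rests on the hub, shank end 44 mm above the bench.
- wash_bottle: Bystander: white wash bottle with a red cap, 66 mm wide, 170 mm tall; origin at the centre of its underside.
- amber_bottle: Bystander: amber reagent jar with a white cap, 72 mm wide, 140 mm tall; origin at the centre of its underside.
- tip_box: Bystander: pipette-tip box, white with a lime-green lid, 89 x 126 x 78 mm; origin at the centre of its underside.
- dishes: Bystander: stack of four closed petri dishes, 90 mm wide, 60 mm tall; origin at the centre of its underside.
- timer: Bystander: flat white bench timer, 66 x 66 x 18 mm; origin at the centre of its underside.
- marker: Bystander: black marker pen with a blue cap, lying, 122 mm long, 16 mm thick; origin at the centre of its underside.
- tape: Bystander: roll of orange label tape lying flat, 90 mm wide, 22 mm tall; origin at the centre of its underside.
Mind the look-alikes: they are no part of the job. What is shaped like the tube but turquoise is not meant.

How it is judged:
By the outcome, as a careful person would: the job done as asked, in the order asked, and still so for the second after the job is handed in, with the robot touching nothing.
It also fails if it takes over 54 s, if anything falls off the work surface, if the arm or the gripper's body presses on something with over 40 N, if the wrist force passes 120 N, or if a joint passes its speed limit or range.

## Working session

There is one attempt and no reset: what is moved stays moved. The work goes in short steps, Python scripts to look and compute and a shell command to move; the robot and the scene stay as the last step left them, time stands still between calls to the robot, and variables do not carry over. Pictures are saved under pics/ and viewed, at most 12 in all, crops included, and the job is handed in when it is done.

```bash
mkdir -p pics
cat > h.py <<'E'
import numpy as np, cv2
from plant import bot, viewer
from scipy.spatial.transform import Rotation as R
def K(p):
    f=200/np.tan(np.radians(p["fov_y"])/2); return f,p["cx"],p["cy"]
def ray(p,uv):
    f,cx,cy=K(p); T=np.array(p["T"]); d=np.array([(uv[0]-cx)/f,(uv[1]-cy)/f,1]); d=T[:3,:3]@d
    return T[:3,3],d/np.linalg.norm(d)
def onz(p,uv,z):
    o,d=ray(p,uv); return o+d*(z-o[2])/d[2]
def proj(p,X):
    f,cx,cy=K(p); T=np.array(p["T"]); c=T[:3,:3].T@(np.array(X)-T[:3,3]); return np.array([cx+f*c[0]/c[2],cy+f*c[1]/c[2]])
def tri(*prs):
    A=np.zeros((3,3));b=np.zeros(3)
    for p,uv in prs:
        o,d=ray(p,uv);M=np.eye(3)-np.outer(d,d);A+=M;b+=M@o
    X=np.linalg.solve(A,b); return X,[np.linalg.norm(proj(p,X)-uv) for p,uv in prs]
def save(p,n,crop=None,s=1):
    im=p["frame"][:,:,::-1]
    if crop: x0,y0,x1,y1=crop; im=im[y0:y1,x0:x1]
    cv2.imwrite("pics/"+n+".png",cv2.resize(im,None,fx=s,fy=s,interpolation=cv2.INTER_CUBIC))
E
python3 - <<'E'
from h import *
np.set_printoptions(precision=1,suppress=True)
P={n:viewer.capture(n) for n in("top","side","wrist")}
for n,p in P.items():
    save(p,n); print(n,p["fov_y"],p["T"][:3,3] if hasattr(p["T"],'shape') else p["T"])
    for t in("tube","tube_tip","rest","drive","coupling"):
        print(n,t,[(np.round(r["centre"]),round(r["score"],2)) for r in viewer.recognise(t,p)])
cv2.imwrite("pics/both.png",cv2.resize(np.vstack([P["top"]["frame"],P["side"]["frame"]])[:,:,::-1],(480,600)))
o=bot.get_obs();print(o)
E
```

```text
top 46.38347086505087 [ 178.2    1.5 1386.2]
top tube [(array([480., 290.]), 0.86), (array([390., 264.]), 0.79), (array([270., 266.]), 0.79), (array([402., 198.]), 0.77), (array([475., 226.]), 0.77)]
top tube_tip [(array([272., 264.]), 0.94), (array([480., 295.]), 0.88), (array([399., 263.]), 0.86), (array([479., 222.]), 0.85), (array([401., 199.]), 0.64)]
top rest [(array([412., 208.]), 0.7)]
top drive [(array([261., 196.]), 0.91)]
top coupling [(array([264., 182.]), 0.56)]
side 46.27791356336489 [-208.8 -817.5  788.6]
side tube [(array([251., 222.]), 0.88), (array([405., 255.]), 0.73), (array([378., 372.]), 0.72), (array([449., 327.]), 0.61), (array([329., 288.]), 0.58), (array([255., 144.]), 0.42)]
side tube_tip [(array([378., 375.]), 0.86), (array([401., 250.]), 0.84), (array([330., 285.]), 0.83), (array([251., 218.]), 0.7)]
side rest [(array([406., 277.]), 0.8)]
side drive [(array([298., 192.]), 0.9), (array([402., 253.]), 0.62), (array([375., 170.]), 0.36)]
side coupling [(array([405., 277.]), 0.57)]
wrist 70.61778736230377 [128.9 514.  384.1]
wrist tube []
wrist tube_tip []
wrist rest []
wrist drive []
wrist coupling []
{'time': 0.9, 'joint_positions': array([ 1. ,  0.3,  1.5,  0. ,  1.3, -0.1]), 'dq': array([-0.,  0., -0., -0.,  0., -0.]), 'tau': array([ -0. , -43.1, -24.4,   0.1,   0. ,   0. ]), 'tool_pos': array([199.5, 485.7, 226.8]), 'tcp_rot': array([3.1, 0. , 2.8]), 'contact_force': array([-0.1,  0.4,  0.6]), 'moment': array([-0.1, -0. , -0. ]), 'finger_force': 0.0, 'grip_width': 91.70210683709982}
```

View pics/top.png

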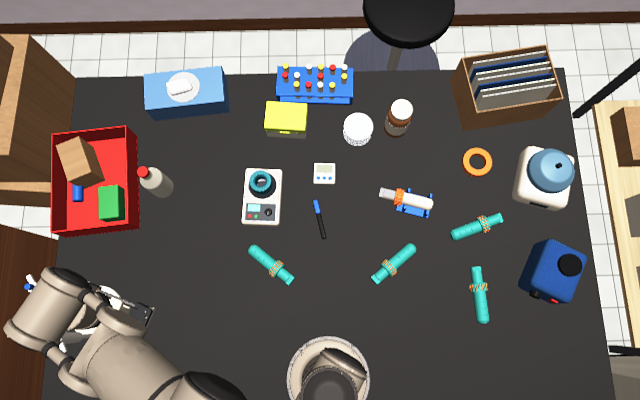

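View pics/side.png

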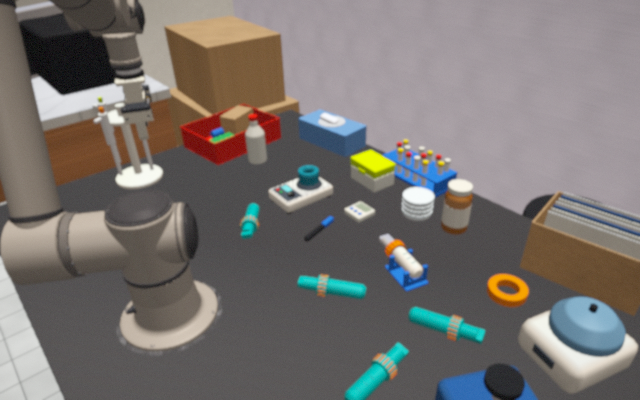

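Top view: the candidates are the cream tube with an orange cap on the blue rest at about (405,198), and turquoise look-alikes at (480,290), (393,264), (270,266) and (475,226). Only the one at (405,198) is cream and lies on the rest. Its shank points left/up, ending near (382,192). The hub is at (262,182). In the side view the tube is at (405,258) and the hub at (309,175).

Run:
```python
from h import *
np.set_printoptions(precision=1,suppress=True)
t=viewer.capture("top");s=viewer.capture("side")
def blob(p,lo,hi,box):
    h=cv2.cvtColor(p["frame"],cv2.COLOR_RGB2HSV); m=cv2.inRange(h,lo,hi)
    k=np.zeros_like(m);x0,y0,x1,y1=box;k[y0:y1,x0:x1]=m[y0:y1,x0:x1]
    n,l,st,c=cv2.connectedComponentsWithStats(k); i=1+np.argmax(st[1:,4]); return c[i],st[i]
ot,a=blob(t,(5,130,120),(22,255,255),(370,175,445,225)); os_,b=blob(s,(5,130,120),(22,255,255),(370,225,435,290))
print("cap",ot,a,os_,b,tri((t,ot),(s,os_)))
ht,a=blob(t,(80,80,30),(100,255,255),(240,165,285,205)); hs,b=blob(s,(80,80,30),(100,255,255),(290,155,330,195))
print("hub",ht,a,hs,b,tri((t,ht),(s,hs)),onz(t,ht,90))
for n,uv in(("tip",(381,192)),("end",(432,205))): print(n,onz(t,uv,42))
cv2.imwrite("pics/c.png",np.hstack([cv2.resize(p["frame"][y:y+60,x:x+80,::-1],(400,300),interpolation=cv2.INTER_CUBIC) for p,x,y in((t,365,170),(t,225,155))]))
o=bot.get_obs();print(R.from_euler("xyz",o["tcp_rot"]).as_matrix())
w=viewer.capture("wrist");print(np.array(w["T"]))
```

```text
cap [398.5 196.1] [393 188  12  17 135] [393.1 246. ] [385 239  20  17 159] (array([ 506.2, -220.6,   55.5]), [np.float64(0.5116044180856519), np.float64(0.6015583345337834)])
hub [260.7 182.3] [250 171  23  24 379] [308.1 174.4] [297 164  22  22 399] (array([555. , 181.2,  72.5]), [np.float64(0.12500404434714105), np.float64(0.11856301268057215)]) [549.6 178.9  90. ]
tip [ 524.8 -172.4   42. ]
end [ 481.5 -321.2   42. ]
[[-0.9  0.4  0. ]
 [ 0.4  0.9  0. ]
 [-0.   0.  -1. ]]
[[  0.4   0.9   0.3 128.9]
 [  0.9  -0.4  -0.1 514.1]
 [  0.    0.3  -1.  384.7]
 [  0.    0.    0.    1. ]]
```

View pics/c.png

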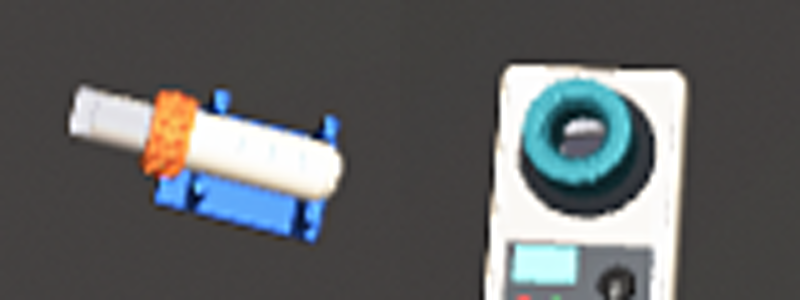

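The crop confirms it: cream cylinder, orange cap and steel shank on the blue rest, with the shank pointing to +y and slightly +x. The hub is a teal ring, and inside its bore there's a bright slot/land edge. Next I'll move the wrist camera over the hub to look down the bore.

```bash
python3 -m handwheel '-1 -.3 .06 0 0 0 1;-1 -.3 .06 0 0 0 1;-1 -.3 .06 0 0 0 1'
python3 -m handwheel '-1 -.3 .06 0 0 0 1;-1 -.3 .06 0 0 0 1;-1 -.3 .06 0 0 0 1'>/dev/null
python3 -m handwheel '-1 -.3 .06 0 0 0 1;-1 -.3 .06 0 0 0 1;-1 -.3 .06 0 0 0 1'>/dev/null
python3 - <<'E'
from h import *
o=bot.get_obs(); print(o)
E
python3 -m handwheel '-1 -.3 .06 0 0 0 1;-1 -.3 .06 0 0 0 1;-1 -.3 .06 0 0 0 1'>/dev/null
python3 -m handwheel '-1 -.3 .06 0 0 0 1;-1 -.3 .06 0 0 0 1;-1 -.3 .06 0 0 0 1;-1 -.3 .06 0 0 0 1'
python3 - <<'E'
from h import *
o=bot.get_obs(); print(o)
p=viewer.capture("wrist"); save(p,"w1")
import pickle; pickle.dump(p,open("w1.pkl","wb")); print(np.array(p["T"]).round(3))
c=proj(p,(552,180,72)).astype(int); print(c)
E
```

```text
time: 1.3
tool_pos: [282.5, 417.9, 220.5]
tcp_rot: [-3.141, 0.001, 2.752]
contact_force: [0.3, 0.5, -0.4]
grip_width: 92.1
finger_force: 0.0
{'time': 1.8, 'joint_positions': array([ 4.25837817e-01,  3.64831611e-01,  1.54223595e+00, -1.21867206e-03,
        1.23355921e+00, -7.52746431e-01]), 'dq': array([-0.40103045,  0.13802591, -0.16589089,  0.02710706,  0.04585768,
       -0.38556817]), 'tau': array([  1.16835907, -44.73629236, -23.24389637,  -0.10521513,
         0.08563172,   0.07591796]), 'tool_pos': array([445.7135938 , 285.66303625, 208.55120377]), 'tcp_rot': array([-3.14151092e+00,  1.49975277e-03,  2.74978332e+00]), 'contact_force': array([ 0.64950321,  0.08502835, -0.42991374]), 'moment': array([-0.00251623,  0.03532579, -0.00554626]), 'finger_force': 0.0, 'grip_width': 91.88369577156928}
time: 2.38
tool_pos: [607.9, 153.1, 195.5]
tcp_rot: [-3.141, 0.001, 2.747]
contact_force: [-0.3, -0.9, -0.5]
grip_width: 91.7
finger_force: 0.0
{'time': 2.3833, 'joint_positions': array([ 1.25128475e-01,  5.53813639e-01,  1.26940848e+00, -1.18447054e-03,
        1.31807994e+00, -1.05112612e+00]), 'dq': array([ 0.06134281, -0.04330364,  0.06940124,  0.02983328,  0.00473369,
        0.04150705]), 'tau': array([ -0.91818854, -53.57315898, -25.94363451,  -0.05748682,
         0.10452412,  -0.37549658]), 'tool_pos': array([607.92276628, 153.10232018, 195.52211178]), 'tcp_rot': array([-3.14074136e+00,  8.21645546e-04,  2.74734726e+00]), 'contact_force': array([-0.31481206, -0.87665587, -0.48493112]), 'moment': array([-0.04306626,  0.08386994,  0.01293733]), 'finger_force': 0.0, 'grip_width': 91.66737618125762}
[[ 3.84000e-01  8.86000e-01  2.61000e-01  5.37471e+02]
 [ 9.23000e-01 -3.68000e-01 -1.09000e-01  1.82078e+02]
 [-1.00000e-03  2.83000e-01 -9.59000e-01  3.53416e+02]
 [ 0.00000e+00  0.00000e+00  0.00000e+00  1.00000e+00]]
[321 131]
```

View pics/w1.png

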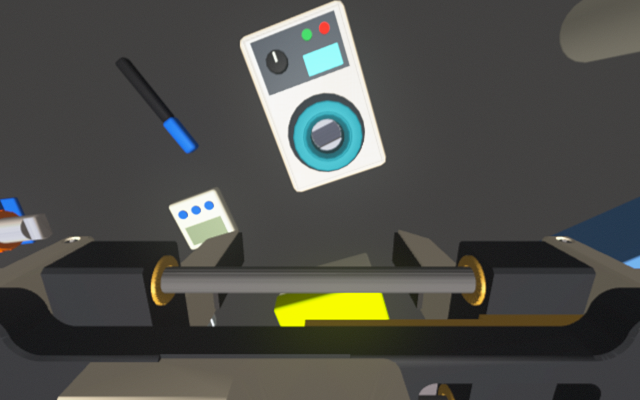

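The wrist view shows the hub at (327,132) with a dark diagonal slot between bright lands in its bore. I'll rectify and measure it, and see whether joint readings allow a kinematic model.

Run:
```python
from h import *
import pickle
np.set_printoptions(precision=2,suppress=True)
p=pickle.load(open("w1.pkl","rb"))
h=cv2.cvtColor(p["frame"],cv2.COLOR_RGB2HSV); m=cv2.inRange(h,(80,80,30),(100,255,255)); m[:, :270]=0;m[:,390:]=0;m[:85]=0;m[185:]=0
c=max(cv2.findContours(m,cv2.RETR_EXTERNAL,cv2.CHAIN_APPROX_NONE)[0],key=cv2.contourArea); e=cv2.fitEllipse(cv2.convexHull(c)); print(e)
X=onz(p,e[0],90); f=K(p)[0]
Q=np.array([onz(p,q[0],90)[:2] for q in cv2.convexHull(c)]); (cx,cy),r=cv2.minEnclosingCircle(Q.astype(np.float32)); print("hub@90",X,cx,cy,r)
# rectified at z=54 around hub, 0.1mm/px, x right=world x, y up
C=X[:2]; S=40
src=np.float32([proj(p,(C[0]+a,C[1]+b,54)) for a,b in((-S,S),(S,S),(S,-S),(-S,-S))])
H=cv2.getPerspectiveTransform(src,np.float32([(0,0),(399,0),(399,399),(0,399)]))
a=cv2.warpPerspective(p["frame"],H,(400,400),flags=cv2.INTER_CUBIC)
x,y=e[0]; x=int(x);y=int(y)
b=cv2.resize(p["frame"][y-25:y+25,x-25:x+25],(400,400),interpolation=cv2.INTER_CUBIC)
cv2.imwrite("pics/slot.png",np.hstack([a,b])[:,:,::-1])
```

```text
((327.263671875, 135.11285400390625), (69.5062255859375, 71.49039459228516), 23.285728454589844)
hub@90 [555.7  183.66  90.  ] 556.7882080078125 183.12762451171875 32.059791564941406
```

View pics/slot.png

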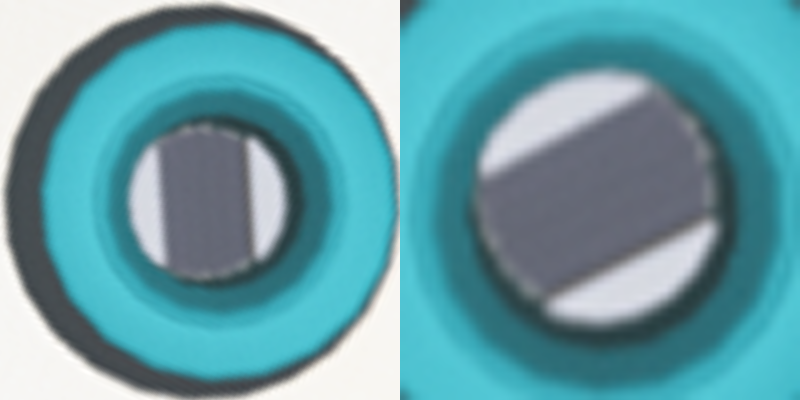

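The slot runs at about 94.5° in the world frame, and the hub axis is at about (556, 183). The plan is:

1. Stand the tube on the lands with a sideways tool.
2. Release it and regrasp from above.
3. Turn it with the wrist.

First, a small tilt tests which way joint 4 can go.

```bash
python3 -m handwheel '0 0 0 -.144 .083 0 1;0 0 0 -.144 .083 0 1;0 0 0 -.144 .083 0 1;0 0 0 -.144 .083 0 1;0 0 0 -.144 .083 0 1;0 0 0 -.144 .083 0 1'
python3 - <<'E'
from h import *
np.set_printoptions(precision=4,suppress=True)
o=bot.get_obs(); print(repr(o['joint_positions']),o['tool_pos'],o['tcp_rot'],R.from_euler("xyz",o["tcp_rot"]).as_matrix())
E
```

```text
time: 2.93
tool_pos: [604.4, 155.9, 195.6]
tcp_rot: [2.681, -0.254, 2.808]
contact_force: [0.4, 0.9, -0.4]
grip_width: 91.9
finger_force: 0.0
array([-0.1241,  0.5865,  1.332 ,  0.5107,  1.395 , -1.4373]) [604.3501 155.8921 195.628 ] [ 2.6813 -0.2542  2.8085] [[-0.9146  0.3985 -0.0677]
 [ 0.3165  0.8102  0.4934]
 [ 0.2515  0.4299 -0.8671]]
```

```bash
cat > kin.py <<'E'
import numpy as np
from scipy.spatial.transform import Rotation as R
from scipy.optimize import least_squares
e=lambda a,x:R.from_euler(a,x).as_matrix()
D=[([1.035,.342,1.524,0,1.275,-.146],[199.489,485.643,226.741],None),
([.42584,.36483,1.54224,-.00122,1.23356,-.75275],[445.71,285.66,208.55],[-3.14151,.0015,2.74978]),
([.12513,.55381,1.26941,-.00118,1.31808,-1.05113],[607.92,153.10,195.52],[-3.14074,.00082,2.74735]),
([-.1241,.5865,1.332,.5107,1.395,-1.4373],[604.35,155.89,195.63],[2.6813,-.2542,2.8085])]
def fk(q,p):
    d1,L2,L4,d6,b1,b2,a1=p
    A=e('z',q[0]);B=A@e('y',q[1]);C=B@e('y',q[2]);E=C@e('z',q[3])@e('y',q[4])
    T=A@[a1,b1,d1]+B@[0,0,L2]+C@[0,0,L4]+C@e('z',q[3])@[0,b2,0]+E@[0,0,d6]
    return T,E@e('z',q[5])@e('z',np.pi/2)
def res(p): return np.concatenate([fk(q,p)[0]-x for q,x,_ in D]+[1e-3*(p-p0)])
p0=np.array([175,520,367,330,40,36,0.])
p=least_squares(res,p0).x
lo=np.array([-2.53,-.77,.04,-1,.28,-3.11]);hi=np.array([2.53,2.02,2.7,4.14,2.66,3.11])
def ik(X,M,q0):
    def f(q):
        T,Q=fk(q,p); return np.r_[(T-X)/100,R.from_matrix(Q.T@M).as_rotvec()]
    s=least_squares(f,np.clip(q0,lo+.01,hi-.01),bounds=(lo,hi)); return s.x,np.abs(s.fun).max()
E
python3 - <<'E'
from kin import *
np.set_printoptions(precision=2,suppress=True)
print(p,np.abs(res(p)[:12]).max())
for q,x,r in D[1:]: print((R.from_matrix(fk(q,p)[1].T@R.from_euler('xyz',r).as_matrix())).as_rotvec())
# place: tool x up (shank = -tool x), z horizontal azimuth th
G=np.array([556,183,171.])
for th in range(20,160,10):
    t=np.radians(th); z=np.array([np.cos(t),np.sin(t),0]); x=np.array([0,0,1.]); M=np.c_[x,np.cross(z,x),z]
    for h in (171,240):
        best=min((ik(np.r_[G[:2],h]+19*z,M,np.array([a,.6,b,c,1.4,0])) for a in(0,-.5,.5) for b in (1.3,2) for c in(1.57,2.4)),key=lambda s:s[1])
        print(th,h,best)
E
```

```text
[178.77 508.83 381.97 319.97  75.79   0.4  -17.5 ] 2.167609466321778
[-0. -0.  0.]
[0. 0. 0.]
[-0. -0. -0.]
20 171 (array([ 0.02,  0.76,  2.54,  2.81,  1.71, -1.62]), np.float64(1.9895196601282807e-15))
20 240 (array([ 0.02,  0.52,  2.52,  2.81,  1.48, -1.54]), np.float64(2.2737367544323206e-15))
30 171 (array([-0.15,  0.75,  2.5 ,  2.47,  1.66, -1.64]), np.float64(8.526512829121202e-16))
30 240 (array([-0.15,  0.53,  2.49,  2.47,  1.47, -1.49]), np.float64(5.684341886080802e-16))
40 171 (array([-0.27,  0.74,  2.43,  2.18,  1.59, -1.59]), np.float64(1.1368683772161603e-15))
40 240 (array([-0.27,  0.54,  2.41,  2.17,  1.46, -1.41]), np.float64(5.684341886080802e-16))
50 171 (array([-0.34,  0.75,  2.32,  1.93,  1.54, -1.5 ]), np.float64(1.4210854715202005e-15))
50 240 (array([-0.34,  0.57,  2.31,  1.92,  1.48, -1.32]), np.float64(1.1368683772161603e-15))
60 171 (array([-0.37,  0.76,  2.19,  1.72,  1.54, -1.39]), np.float64(5.684341886080802e-16))
60 240 (array([-0.37,  0.6 ,  2.18,  1.71,  1.52, -1.22]), np.float64(5.684341886080802e-16))
70 171 (array([-0.38,  0.79,  2.05,  1.54,  1.5
[... 965 characters left out ...]
.float64(9.094947017729283e-15))
120 240 (array([-0.22,  0.96,  1.25,  1.07,  2.14, -0.79]), np.float64(1.4210854715202005e-15))
130 171 (array([-0.16,  1.12,  1.09,  0.96,  2.22, -0.85]), np.float64(3.162567331555314e-16))
130 240 (array([-0.16,  1.04,  1.08,  1.03,  2.28, -0.75]), np.float64(1.1368683772161603e-15))
140 171 (array([-0.11,  1.19,  0.92,  0.91,  2.37, -0.82]), np.float64(5.684341886080802e-16))
140 240 (array([-0.11,  1.11,  0.91,  1.  ,  2.42, -0.71]), np.float64(5.684341886080802e-16))
150 171 (array([-0.05,  1.26,  0.74,  0.88,  2.51, -0.8 ]), np.float64(8.526512829121202e-16))
150 240 (array([-0.05,  1.19,  0.73,  0.98,  2.57, -0.67]), np.float64(1.1368683772161603e-15))
```

The model fits: orientation residuals ≈0, position within 2 mm. Sideways upright poses are reachable, with tool azimuth 20–150°. Next I'll plan the transit to above the tube.

```bash
cat >> kin.py <<'E'
def best(X,M,q0s):
    return min((ik(np.array(X,float),M,np.array(q)) for q in q0s),key=lambda s:s[1])
def down(yaw): return e('z',yaw)@e('x',np.pi)
def side(th):  # tool x down, z horizontal at azimuth th
    z=np.array([np.cos(th),np.sin(th),0]);x=np.array([0,0,-1.]);return np.c_[x,np.cross(z,x),z]
def plan(q,qt,k=None):
    """joint-space path in k calls; prints the shift/turn of each call in tool axes, scaled"""
    q=np.array(q);qt=np.array(qt);c=fk(q,p)[0]
    if k is None: k=1
    while 1:
        W=[fk(q+(qt-q)*i/k,p) for i in range(k+1)]; out=[]
        for (T0,M0),(T1,M1) in zip(W,W[1:]):
            out.append(np.r_[M0.T@(T1-T0)/100,R.from_matrix(M0.T@M1).as_rotvec()/np.pi])
        if all(np.abs(o[:3]).max()<.97 and np.linalg.norm(o[3:])*180<46 for o in out): break
        k+=1
    for o,(T,_) in zip(out,W[1:]):
        n=max(np.linalg.norm(o[:3])*100/41.7,np.linalg.norm(o[3:])*180/7.16)
        print(np.round(o,3),"rows %.1f"%n,T.round(0))
E
cat > go.py <<'E'
from h import bot
from kin import *
np.set_printoptions(precision=3,suppress=True)
o=bot.get_obs();q=o["joint_positions"];M=R.from_euler("xyz",o["tcp_rot"]).as_matrix()
E
python3 - <<'E'
from go import *
qt,r=best([490,-278,195],down(1.288),[[-.6,.4,1.4,0,1.3,-.3]]); print(qt,r); plan(q,qt)
for th in (60,80,100):
    for z in (190,280): print(th,best([556+19*np.cos(np.radians(th)),183+19*np.sin(np.radians(th)),z],side(np.radians(th)),[[-.37,.7,2,1.6,1.6,1.9]]))
E
```

```text
[-0.652  0.436  1.469  0.     1.237 -0.369] 2.698697052836577e-16
[-0.363 -0.97  -0.505  0.024 -0.038  0.114] rows 3.1 [604.  41. 188.]
[-0.579 -0.906 -0.405  0.016 -0.04   0.115] rows 3.1 [584. -72. 186.]
[-0.772 -0.785 -0.305  0.01  -0.041  0.115] rows 3.1 [ 545. -179.  188.]
[-0.926 -0.619 -0.208  0.004 -0.041  0.114] rows 3.1 [ 490. -278.  195.]
60 (array([-0.374,  0.719,  2.19 ,  1.717,  1.536,  1.8  ]), np.float64(8.795684282159462e-12))
60 (array([-0.374,  0.517,  2.159,  1.705,  1.504,  2.032]), np.float64(3.9761971493135207e-13))
80 (array([-0.369,  0.796,  1.901,  1.395,  1.654,  2.008]), np.float64(1.0000498455409417e-13))
80 (array([-0.369,  0.636,  1.874,  1.413,  1.685,  2.193]), np.float64(1.5987359273564093e-14))
100 (array([-0.307,  0.904,  1.587,  1.177,  1.856,  2.165]), np.float64(7.617018127348274e-14))
100 (array([-0.307,  0.772,  1.561,  1.224,  1.913,  2.319]), np.float64(9.95979158379629e-13))
```

```bash
python3 -m handwheel '-.363 -.97 -.505 .024 -.038 .114 1;-.363 -.97 -.505 .024 -.038 .114 1;-.363 -.97 -.505 .024 -.038 .114 1;-.363 -.97 -.505 .024 -.038 .114 1' >/dev/null
python3 -m handwheel '-.579 -.906 -.405 .016 -.04 .115 1;-.579 -.906 -.405 .016 -.04 .115 1;-.579 -.906 -.405 .016 -.04 .115 1;-.579 -.906 -.405 .016 -.04 .115 1' >/dev/null
python3 -m handwheel '-.772 -.785 -.305 .01 -.041 .115 1;-.772 -.785 -.305 .01 -.041 .115 1;-.772 -.785 -.305 .01 -.041 .115 1;-.772 -.785 -.305 .01 -.041 .115 1' >/dev/null
python3 -m handwheel '-.926 -.619 -.208 .004 -.041 .114 1;-.926 -.619 -.208 .004 -.041 .114 1;-.926 -.619 -.208 .004 -.041 .114 1;-.926 -.619 -.208 .004 -.041 .114 1;-.926 -.619 -.208 .004 -.041 .114 1'
python3 - <<'E'
from h import *
import pickle
p=viewer.capture("wrist"); pickle.dump(p,open("w2.pkl","wb")); t=viewer.capture("top"); pickle.dump(t,open("t2.pkl","wb"))
save(p,"w2"); print(np.array(p["T"]).round(2)); print(proj(p,(493,-267,42)),proj(p,(523,-165,42)))
E
```

```text
time: 4.35
tool_pos: [491.0, -276.3, 196.4]
tcp_rot: [3.138, -0.002, 1.295]
contact_force: [-0.0, 0.5, -0.1]
grip_width: 91.8
finger_force: 0.0
[[ 9.6000e-01 -2.6000e-01 -7.0000e-02  5.1108e+02]
 [-2.7000e-01 -9.2000e-01 -2.7000e-01 -2.0366e+02]
 [ 0.0000e+00  2.8000e-01 -9.6000e-01  3.5455e+02]
 [ 0.0000e+00  0.0000e+00  0.0000e+00  1.0000e+00]]
[316.67297723 178.37664478] [317.60761093  76.35161403]
```

View pics/w2.png

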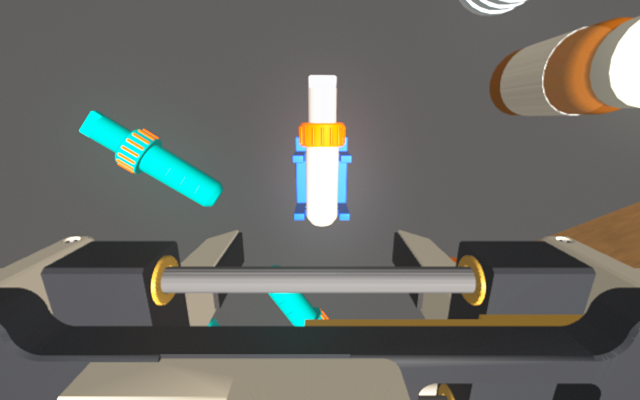

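The wrist view shows the tube lying along column ≈322: shank end at row ≈77, cap at rows 123–146, closed end at row ≈226. One turquoise look-alike is to the left at (150,160) and another below. The gripper is nearly in line with the tube.

Run:
```python
from h import *
import pickle
np.set_printoptions(precision=2,suppress=True)
w=pickle.load(open("w2.pkl","rb"));t=pickle.load(open("t2.pkl","rb"));s=viewer.capture("side")
g=w["frame"].astype(int)
def mid(r):
    row=g[r,285:360]; m=(row.min(1)>150)|((row[:,0]>180)&(row[:,2]<120)); i=np.flatnonzero(m)+285; return i[0],i[-1],(i[0]+i[-1])/2
for r in (85,95,105,115,128,134,140,160,175,190,205,215): print(r,mid(r))
rows=[r for r in range(150,216) ]; c=[mid(r)[2] for r in rows]
A=onz(w,(np.mean([mid(r)[2] for r in range(82,116)]),99),42);B=onz(w,(np.mean(c),183),42)
d=(A-B)[:2]; print(A,B,"yaw",np.arctan2(d[1],d[0]))
h=cv2.cvtColor(w["frame"],cv2.COLOR_RGB2HSV)
m=cv2.inRange(h,(5,130,120),(22,255,255)); m[:,:295]=0;m[:,350:]=0;m[:110]=0;m[160:]=0
ys,xs=np.nonzero(m);print("cap px",xs.mean(),ys.mean(),ys.min(),ys.max())
hs=cv2.cvtColor(s["frame"],cv2.COLOR_RGB2HSV);ms=cv2.inRange(hs,(5,130,120),(22,255,255));k=np.zeros_like(ms);k[225:290,370:435]=ms[225:290,370:435]
y2,x2=np.nonzero(k);ht=cv2.inRange(cv2.cvtColor(t["frame"],cv2.COLOR_RGB2HSV),(5,130,120),(22,255,255));k=np.zeros_like(ht);k[175:225,370:445]=ht[175:225,370:445];y3,x3=np.nonzero(k)
C=(xs.mean(),ys.mean());print(tri((w,C),(s,(x2.mean(),y2.mean()))),len(x3) and tri((w,C),(t,(x3.mean(),y3.mean()))),onz(w,C,60),onz(w,(322,226),42),onz(w,(322,76),42))
```

```text
85 (np.int64(308), np.int64(336), np.float64(322.0))
95 (np.int64(308), np.int64(336), np.float64(322.0))
105 (np.int64(309), np.int64(336), np.float64(322.5))
115 (np.int64(309), np.int64(336), np.float64(322.5))
128 (np.int64(299), np.int64(345), np.float64(322.0))
134 (np.int64(299), np.int64(345), np.float64(322.0))
140 (np.int64(299), np.int64(345), np.float64(322.0))
160 (np.int64(306), np.int64(338), np.float64(322.0))
175 (np.int64(306), np.int64(338), np.float64(322.0))
190 (np.int64(306), np.int64(337), np.float64(321.5))
205 (np.int64(306), np.int64(337), np.float64(321.5))
215 (np.int64(306), np.int64(337), np.float64(321.5))
[ 521.68 -187.33   42.  ] [ 497.07 -273.71   42.  ] yaw 1.2932924538497494
cap px 319.5284872298625 132.93713163064834 122 146
(array([ 508.83, -218.32,   52.35]), [np.float64(1.2326791768050671), np.float64(0.512307436830483)]) 0 [ 509.71 -218.88   60.  ] [ 483.34 -324.04   42.  ] [ 527.41 -165.9    42.  ]
```

Run:
```python
from go import *
print(o['tool_pos'],o['tcp_rot'],q); print(M.T@(np.array([494,-278.3,23])-o['tool_pos'])/100)
```

```text
[ 491.207 -275.788  195.837] [ 3.139 -0.003  1.296] [-0.65   0.436  1.467  0.004  1.237 -0.376]
[-0.022  0.029  1.728]
```

```bash
python3 -m handwheel '-.02 .03 .3 0 0 0 1;-.02 .03 .6 0 0 0 1;-.02 .03 .9 0 0 0 1;-.02 .03 .9 0 0 0 1'
python3 -m handwheel '0 0 .3 0 0 0 1;0 0 .6 0 0 0 1;0 0 .8 0 0 0 1;0 0 .83 0 0 0 1;0 0 .83 0 0 0 1;0 0 .83 0 0 0 1'
python3 -m handwheel '0 0 0 0 0 0 -1;0 0 0 0 0 0 -1;0 0 0 0 0 0 -1;0 0 0 0 0 0 -1;0 0 0 0 0 0 -1;0 0 0 0 0 0 -1;0 0 0 0 0 0 -1;0 0 0 0 0 0 -1'
```

```text
time: 4.83
tool_pos: [490.5, -276.8, 100.2]
tcp_rot: [-3.134, -0.007, 1.295]
contact_force: [-1.1, 1.1, -0.9]
grip_width: 91.8
finger_force: 0.0
time: 5.33
tool_pos: [494.2, -280.6, 24.5]
tcp_rot: [3.137, -0.002, 1.293]
contact_force: [-1.0, 0.1, 0.7]
grip_width: 92.0
finger_force: 0.0
time: 6.0
tool_pos: [492.8, -280.3, 22.7]
tcp_rot: [3.14, -0.002, 1.292]
contact_force: [0.3, 0.4, 0.6]
grip_width: 43.1
finger_force: 0.0
```

```bash
python3 -m handwheel '0 0 0 0 0 0 -1;0 0 0 0 0 0 -1;0 0 0 0 0 0 -1;0 0 0 0 0 0 -1;0 0 0 0 0 0 -1;0 0 0 0 0 0 -1'
python3 -m handwheel '0 0 -.3 0 0 0 -1;0 0 -.6 0 0 0 -1;0 0 -.95 0 0 0 -1;0 0 -.95 0 0 0 -1;0 0 -.95 0 0 0 -1'
python3 - <<'E'
from go import *
print(q,o['contact_force'])
th=np.radians(75); z=np.array([np.cos(th),np.sin(th),0])
qt,r=best(np.array([556,183,260.])+19*z,side(th),[[-.37,.6,2,1.6,1.6,2]]); print(qt,r); plan(q,qt)
E
```

```text
time: 6.5
tool_pos: [494.2, -281.0, 23.2]
tcp_rot: [3.136, -0.001, 1.291]
contact_force: [5.2, -0.4, 0.4]
grip_width: 34.9
finger_force: 30.0
time: 6.92
tool_pos: [492.9, -280.8, 119.2]
tcp_rot: [3.137, -0.001, 1.292]
contact_force: [-0.3, 0.1, -2.5]
grip_width: 35.1
finger_force: 30.0
[-0.654  0.52   1.558  0.003  1.06  -0.377] [-0.34   0.052 -2.549]
[-0.377  0.64   1.958  1.472  1.63   2.111] 2.7344526642991696e-10
[ 0.97  -0.253  0.195  0.038  0.067  0.133] rows 3.9 [ 502. -186.   95.]
[ 0.736 -0.577  0.237  0.06   0.048  0.133] rows 3.9 [505. -89.  95.]
[ 0.416 -0.745  0.265  0.072  0.023  0.134] rows 3.9 [510.  -2. 111.]
[ 0.097 -0.754  0.275  0.074 -0.002  0.135] rows 3.9 [517.  73. 139.]
[-0.154 -0.645  0.267  0.068 -0.025  0.135] rows 3.9 [529. 133. 177.]
[-0.307 -0.475  0.24   0.056 -0.043  0.135] rows 3.8 [543. 176. 219.]
[-0.369 -0.302  0.196  0.04  -0.055  0.133] rows 3.8 [561. 201. 260.]
```

```bash
python3 -m handwheel '0 0 -.4 0 0 0 -1;0 0 -.8 0 0 0 -1;0 0 -.95 0 0 0 -1;0 0 -.95 0 0 0 -1'
python3 -m handwheel '0 0 -.4 0 0 0 -1;0 0 -.8 0 0 0 -1;0 0 -.95 0 0 0 -1;0 0 -.95 0 0 0 -1'
python3 - <<'E'
from go import *
th=np.radians(75); z=np.array([np.cos(th),np.sin(th),0])
qt,r=best(np.array([556,183,260.])+19*z,side(th),[[-.37,.6,2,1.6,1.6,2]]); print(qt,r); plan(q,qt,6)
E
```

```text
time: 7.25
tool_pos: [493.2, -281.3, 215.2]
tcp_rot: [3.135, -0.001, 1.292]
contact_force: [-0.2, -0.2, -1.5]
grip_width: 35.1
finger_force: 30.0
time: 7.58
tool_pos: [492.7, -281.3, 309.2]
tcp_rot: [3.137, -0.001, 1.291]
contact_force: [0.9, -1.1, -1.9]
grip_width: 35.0
finger_force: 30.0
[-0.377  0.64   1.958  1.472  1.63   2.111] 2.7344526642991696e-10
[ 0.966 -0.083  0.493  0.037  0.075  0.108] rows 3.4 [ 502. -179.  263.]
[ 0.737 -0.398  0.515  0.061  0.055  0.117] rows 3.6 [513. -86. 234.]
[ 0.438 -0.545  0.512  0.074  0.03   0.126] rows 3.7 [519.   0. 224.]
[ 0.161 -0.534  0.485  0.076  0.004  0.134] rows 3.9 [525.  74. 227.]
[-0.023 -0.417  0.434  0.07  -0.017  0.142] rows 4.0 [533. 132. 238.]
[-0.091 -0.269  0.361  0.059 -0.032  0.148] rows 4.1 [545. 175. 251.]
[-0.065 -0.164  0.269  0.047 -0.041  0.152] rows 4.1 [561. 201. 260.]
```

```bash
python3 -m handwheel '.966 -.083 .493 .037 .075 .108 -1;.966 -.083 .493 .037 .075 .108 -1;.966 -.083 .493 .037 .075 .108 -1;.966 -.083 .493 .037 .075 .108 -1;.966 -.083 .493 .037 .075 .108 -1'
python3 -m handwheel '.737 -.398 .515 .061 .055 .117 -1;.737 -.398 .515 .061 .055 .117 -1;.737 -.398 .515 .061 .055 .117 -1;.737 -.398 .515 .061 .055 .117 -1;.737 -.398 .515 .061 .055 .117 -1'
python3 -m handwheel '.438 -.545 .512 .074 .03 .126 -1;.438 -.545 .512 .074 .03 .126 -1;.438 -.545 .512 .074 .03 .126 -1;.438 -.545 .512 .074 .03 .126 -1;.438 -.545 .512 .074 .03 .126 -1'
python3 - <<'E'
from go import *
th=np.radians(75); z=np.array([np.cos(th),np.sin(th),0])
qt,r=best(np.array([556,183,260.])+19*z,side(th),[[-.37,.6,2,1.6,1.6,2]]); print(q,qt,r); plan(q,qt,4)
E
```

```text
time: 8.0
tool_pos: [509.2, -184.5, 253.6]
tcp_rot: [-2.976, -0.213, 0.93]
contact_force: [-0.6, -1.3, -2.0]
grip_width: 34.8
finger_force: 30.0
time: 8.42
tool_pos: [520.1, -91.9, 227.4]
tcp_rot: [-2.687, -0.266, 0.517]
contact_force: [-0.4, -0.5, -1.5]
grip_width: 34.7
finger_force: 30.0
time: 8.83
tool_pos: [526.8, -6.6, 218.3]
tcp_rot: [-2.379, -0.117, 0.134]
contact_force: [0.0, 0.1, -2.0]
grip_width: 34.8
finger_force: 30.0
[-0.539  0.526  1.516  0.634  1.57   0.694] [-0.377  0.64   1.958  1.472  1.63   2.111] 2.7344526642991696e-10
[ 0.134 -0.57   0.494  0.076  0.004  0.134] rows 3.9 [535.  67. 221.]
[-0.064 -0.436  0.445  0.069 -0.017  0.141] rows 4.0 [540. 128. 234.]
[-0.137 -0.267  0.372  0.059 -0.031  0.147] rows 4.1 [549. 173. 249.]
[-0.105 -0.139  0.279  0.047 -0.041  0.151] rows 4.1 [561. 201. 260.]
```

```bash
python3 -m handwheel '.134 -.57 .494 .076 .004 .134 -1;.134 -.57 .494 .076 .004 .134 -1;.134 -.57 .494 .076 .004 .134 -1;.134 -.57 .494 .076 .004 .134 -1;.134 -.57 .494 .076 .004 .134 -1'
python3 -m handwheel '-.064 -.436 .445 .069 -.017 .141 -1;-.064 -.436 .445 .069 -.017 .141 -1;-.064 -.436 .445 .069 -.017 .141 -1;-.064 -.436 .445 .069 -.017 .141 -1;-.064 -.436 .445 .069 -.017 .141 -1'
python3 - <<'E'
from go import *
th=np.radians(75); z=np.array([np.cos(th),np.sin(th),0])
qt,r=best(np.array([556,183,260.])+19*z,side(th),[[-.37,.6,2,1.6,1.6,2]]); print(q,qt,r); plan(q,qt,2)
E
```

```text
time: 9.25
tool_pos: [529.5, 69.9, 223.9]
tcp_rot: [-2.15, 0.199, -0.143]
contact_force: [-0.4, -1.2, -1.6]
grip_width: 34.7
finger_force: 30.0
time: 9.67
tool_pos: [534.4, 131.2, 237.4]
tcp_rot: [-2.003, 0.612, -0.323]
contact_force: [-0.4, -0.1, -2.6]
grip_width: 35.4
finger_force: 30.0
[-0.455  0.608  1.71   1.053  1.6    1.404] [-0.377  0.64   1.958  1.472  1.63   2.111] 2.7344526642991696e-10
[-0.197 -0.264  0.376  0.059 -0.031  0.148] rows 4.1 [554. 171. 246.]
[-0.157 -0.111  0.281  0.048 -0.041  0.152] rows 4.1 [561. 201. 260.]
```

```bash
python3 -m handwheel '-.197 -.264 .376 .059 -.031 .148 -1;-.197 -.264 .376 .059 -.031 .148 -1;-.197 -.264 .376 .059 -.031 .148 -1;-.197 -.264 .376 .059 -.031 .148 -1;-.197 -.264 .376 .059 -.031 .148 -1'
python3 -m handwheel '-.157 -.111 .281 .048 -.041 .152 -1;-.157 -.111 .281 .048 -.041 .152 -1;-.157 -.111 .281 .048 -.041 .152 -1;-.157 -.111 .281 .048 -.041 .152 -1;-.157 -.111 .281 .048 -.041 .152 -1;-.157 -.111 .281 .048 -.041 .152 -1'
python3 - <<'E'
from go import *
from h import *
import pickle
th=np.radians(75); z=np.array([np.cos(th),np.sin(th),0])
P=np.array([556,183,260.])+19*z; N=side(th)
print(q,P,o['tool_pos'],M, M.T@(P-o['tool_pos'])/100, R.from_matrix(M.T@N).as_rotvec()/np.pi)
s=viewer.capture("side");t=viewer.capture("top");w=viewer.capture("wrist");pickle.dump((s,t,w),open("v3.pkl","wb"))
c=proj(s,(556,183,150)).astype(int);d=proj(t,(556,183,150)).astype(int);print(c,d)
f=lambda p,c:cv2.resize(p["frame"][c[1]-50:c[1]+50,c[0]-50:c[0]+50,::-1],(400,400),interpolation=cv2.INTER_CUBIC)
cv2.imwrite("pics/v3.png",np.hstack([f(s,c),f(t,d)]))
E
```

```text
time: 10.08
tool_pos: [538.0, 178.0, 256.1]
tcp_rot: [-1.911, 1.077, -0.449]
contact_force: [-0.8, 0.3, -1.2]
grip_width: 35.1
finger_force: 30.0
time: 10.58
tool_pos: [545.9, 207.9, 271.3]
tcp_rot: [-1.646, 1.565, -0.337]
contact_force: [0.4, 0.1, -0.9]
grip_width: 35.1
finger_force: 30.0
[-0.373  0.666  1.936  1.475  1.627  2.102] [560.918 201.353 260.   ] [545.896 207.898 271.335] [[ 0.006 -0.966  0.259]
 [-0.002  0.259  0.966]
 [-1.    -0.006 -0.   ]] [ 0.114 -0.161 -0.024] [-0.    -0.     0.002]
[306 151] [256 174]
```

View pics/v3.png

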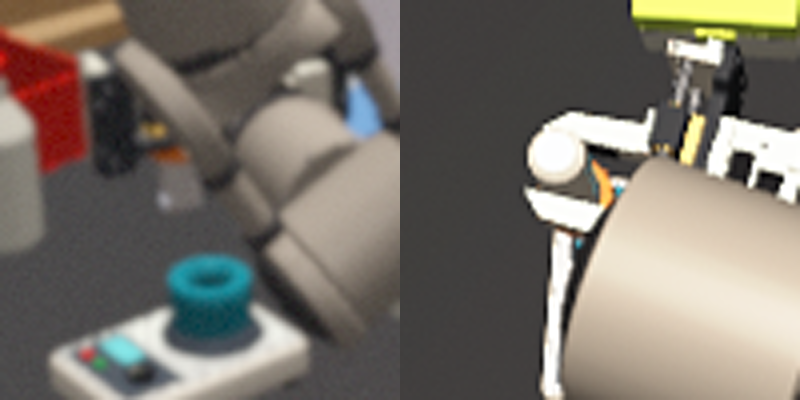

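The side and top crops show the tube upright, cap and shank down, and still clear of the hub. The closed end is at top pixel ≈(245,163). The TCP is about 15 mm off the model there, so I'll correct from measured positions. Next is the wrist view of the shank against the hub.

Run:
```python
from h import *
import pickle
np.set_printoptions(precision=1,suppress=True)
s,t,w=pickle.load(open("v3.pkl","rb")); save(w,"w3")
print(onz(t,(245.25,162.75),312)); print(np.array(w["T"])); print("tip expected side/wrist",proj(s,(541,189.5,152)),proj(w,(541,189.5,152)),proj(w,(556,183,90)), viewer.recognise("tube_tip",w)[:2],viewer.recognise("tube_tip",s)[:3])
```

```text
[535.8 186.3 312. ]
[[ -1.   -0.1   0.2 505.8]
 [  0.3  -0.3   0.9  54.5]
 [ -0.    1.    0.3 195.6]
 [  0.    0.    0.    1. ]]
tip expected side/wrist [301.5 151.8] [321.   11.3] [ 277.9 -189. ] [{'centre': [319.9, 149.9], 'score': 0.95}] [{'centre': [376.0, 371.6], 'score': 0.9}, {'centre': [252.5, 220.5], 'score': 0.76}, {'centre': [448.2, 324.4], 'score': 0.74}]
```

View pics/w3.png

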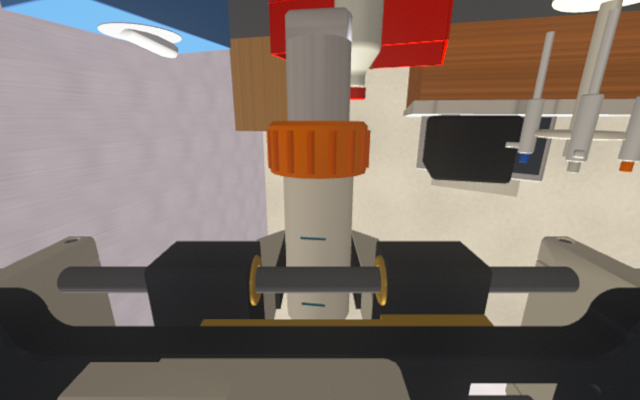

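The wrist picture is upside down because the tool lies sideways. The shank end is at (319,12), matching the predicted (321,11), so the tube is straight in the grip with its axis at (541,189.5). Next I'll shift over the hub and partly lower.

```bash
python3 -m handwheel '0 -.16 -.02 0 0 .002 -1;0 -.16 -.02 0 0 .002 -1;.2 -.16 -.02 0 0 .002 -1;.4 -.16 -.02 0 0 .002 -1;.4 -.16 -.02 0 0 .002 -1;.4 -.16 -.02 0 0 .002 -1'
python3 - <<'E'
from go import *
print(o['tool_pos'],o['contact_force']);print(M)
P=np.array([561.2,201.5,225]); print(M.T@(P-o['tool_pos'])/100,R.from_matrix(M.T@side(np.radians(75))).as_rotvec()/np.pi)
E
```

```text
time: 11.33
tool_pos: [560.6, 201.9, 231.2]
tcp_rot: [1.292, 1.562, 2.6]
contact_force: [-0.3, -0.6, -1.5]
grip_width: 35.1
finger_force: 30.0
[560.648 201.904 231.226] [-0.324 -0.605 -1.504]
[[-0.008 -0.965  0.26 ]
 [ 0.005  0.26   0.966]
 [-1.     0.008  0.002]]
[ 0.062 -0.007 -0.003] [-0.001  0.001 -0.003]
```

```bash
python3 -m handwheel '.08 0 0 0 0 0 -1;.16 0 0 0 0 0 -1;.2 0 0 0 0 0 -1;.24 0 0 0 0 0 -1;.28 0 0 0 0 0 -1;.32 0 0 0 0 0 -1;.32 0 0 0 0 0 -1'
python3 - <<'E'
from go import *
print(o['tool_pos'],o['contact_force'],o['moment'])
E
```

```text
time: 11.92
tool_pos: [561.7, 201.2, 205.1]
tcp_rot: [0.092, 1.556, 1.398]
contact_force: [-0.3, -2.8, 22.8]
grip_width: 34.9
finger_force: 30.0
[561.682 201.209 205.083] [-0.328 -2.823 22.757] [ 2.95  -0.718 -0.117]
```

Contact came 4–5 mm inside the flare (23 N), so it's slightly off-centre. I'll back off and look.

```bash
python3 -m handwheel '-.12 0 0 0 0 0 -1;-.12 0 0 0 0 0 -1;-.12 0 0 0 0 0 -1'
python3 - <<'E'
from go import *
from h import *
import pickle
s=viewer.capture("side");t=viewer.capture("top");w=viewer.capture("wrist");pickle.dump((s,t,w),open("v4.pkl","wb"))
o=bot.get_obs();X=o['tool_pos'];print(X,o['contact_force']);M=R.from_euler("xyz",o["tcp_rot"]).as_matrix();print(M)
T=X-19*M[:,2]+119*M[:,0]; print("tip",T,proj(w,T),proj(s,T),proj(w,(556,183,90)),proj(s,(556,183,90)))
c=proj(s,(556,183,100)).astype(int)
a=cv2.resize(s["frame"][c[1]-30:c[1]+30,c[0]-30:c[0]+30],(400,400),interpolation=cv2.INTER_CUBIC)
b=cv2.resize(w["frame"][0:150,245:395],(400,400),interpolation=cv2.INTER_CUBIC)
cv2.imwrite("pics/v4.png",np.hstack([a,b])[:,:,::-1])
E
```

```text
time: 12.17
tool_pos: [560.7, 201.9, 211.4]
tcp_rot: [1.372, 1.564, 2.679]
contact_force: [0.0, -1.3, -1.7]
grip_width: 35.1
finger_force: 30.0
[560.603 201.995 210.764] [-0.981 -0.398 -1.244]
[[-0.008 -0.965  0.261]
 [ 0.004  0.261  0.965]
 [-1.     0.008  0.002]]
tip [554.757 184.081  91.739] [318.109  13.207] [307.108 168.661] [314.61    7.978] [307.67  169.153]
```

View pics/v4.png

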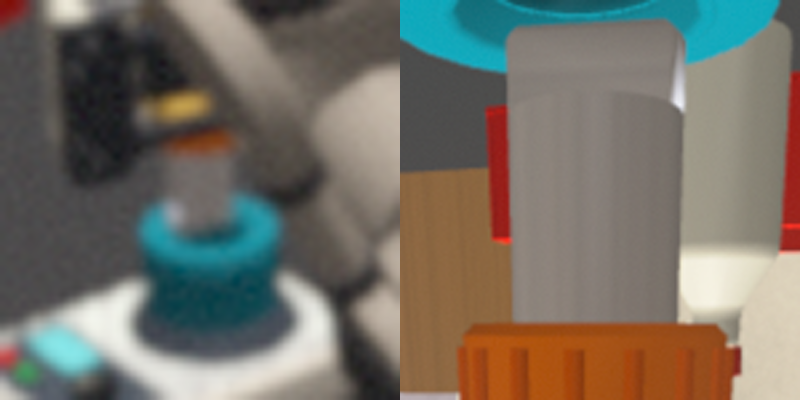

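The wrist crop shows the shank centre at column ≈318.5 and the hub mouth centred nearer 311, so the hub lies a few mm towards world +x of the tube. I'll fit the hub's far rim to get a number.

Run:
```python
from h import *
import pickle
from scipy.optimize import least_squares
np.set_printoptions(precision=2,suppress=True)
s,t,w=pickle.load(open("v4.pkl","rb"))
m=cv2.inRange(cv2.cvtColor(w["frame"],cv2.COLOR_RGB2HSV),(80,60,30),(100,255,255))
Q=[]
for c in range(200,450):
    if 280<c<360: continue
    i=np.flatnonzero(m[:40,c])
    if len(i) and i[-1]<38: Q.append(onz(w,(c,i[-1]+.5),90)[:2])
Q=np.array(Q); print(len(Q),Q[::12])
for r in (32,):
    f=least_squares(lambda v:np.hypot(*(Q-v).T)-r,[556,183],loss="soft_l1"); print(f.x,np.abs(f.fun).mean())
f=least_squares(lambda v:np.hypot(*(Q-v[:2]).T)-v[2],[556,183,32],loss="soft_l1"); print(f.x)
# side view: hub rim vs shank columns
k=cv2.inRange(cv2.cvtColor(s["frame"],cv2.COLOR_RGB2HSV),(80,80,30),(100,255,255))[160:200,285:335]
for r in range(0,40,3):
    i=np.flatnonzero(k[r]); 
    if len(i): print(160+r,i[0]+285,i[-1]+285)
g=s["frame"]; print(g[163,290:325].tolist()[::2])
```

```text
75 [[585.04 167.04]
 [588.53 183.07]
 [587.18 192.35]
 [583.56 198.31]
 [539.1  206.78]
 [532.86 201.1 ]
 [526.92 188.68]]
[557.2  180.45] 0.48035504145928465
[557.54 181.95  31.11]
166 312 317
169 298 318
172 298 318
175 299 318
178 300 317
181 300 318
184 301 315
187 285 288
190 285 291
[[52, 48, 52], [54, 54, 55], [64, 63, 66], [74, 71, 73], [78, 75, 78], [78, 75, 77], [98, 94, 92], [109, 103, 100], [114, 109, 105], [112, 106, 101], [111, 105, 102], [86, 84, 86], [75, 76, 77], [69, 65, 63], [69, 65, 64], [66, 60, 59], [52, 47, 47], [61, 58, 57]]
```

```bash
python3 -m handwheel '0 -.03 -.016 0 0 0 -1;0 -.03 -.016 0 0 0 -1;.05 -.03 -.016 0 0 0 -1;.1 -.03 -.016 0 0 0 -1;.14 -.03 -.016 0 0 0 -1;.14 -.03 -.016 0 0 0 -1'
python3 - <<'E'
from go import *
print(o['tool_pos'],o['contact_force'],o['moment'],M[:,0])
E
```

```text
time: 12.82
tool_pos: [563.0, 199.6, 196.0]
tcp_rot: [1.467, 1.561, 2.774]
contact_force: [-0.5, -0.4, -2.3]
grip_width: 35.2
finger_force: 30.0
[562.974 199.633 195.958] [-0.476 -0.356 -2.26 ] [-1.041  0.424  0.067] [-0.009  0.003 -1.   ]
```

It's in the bore, past the flare, with no contact force. Continuing down to the lands.

```bash
python3 -m handwheel '.05 0 0 0 0 0 -1;.1 0 0 0 0 0 -1;.15 0 0 0 0 0 -1;.18 0 0 0 0 0 -1;.18 0 0 0 0 0 -1'
python3 -m handwheel '.02 0 0 0 0 0 -1;.03 0 0 0 0 0 -1;.03 0 0 0 0 0 -1'
python3 - <<'E'
from go import *
print(o['tool_pos'],o['contact_force'],o['moment'],M[:,0])
E
```

```text
time: 13.23
tool_pos: [563.0, 199.6, 178.3]
tcp_rot: [1.443, 1.562, 2.75]
contact_force: [-0.7, -1.8, -3.1]
grip_width: 35.1
finger_force: 30.0
time: 13.48
tool_pos: [563.0, 199.7, 176.2]
tcp_rot: [1.35, 1.563, 2.657]
contact_force: [-0.9, -1.9, -2.1]
grip_width: 35.4
finger_force: 30.0
[563.01  199.673 176.191] [-0.946 -1.853 -2.129] [-1.04   0.437  0.03 ] [-0.007  0.004 -1.   ]
```

```bash
python3 -m handwheel '.01 0 0 0 0 0 -1;.02 0 0 0 0 0 -1;.02 0 0 0 0 0 -1'
python3 -m handwheel '.01 0 0 0 0 0 -1;.02 0 0 0 0 0 -1;.02 0 0 0 0 0 -1'
```

```text
time: 13.73
tool_pos: [563.0, 199.7, 174.4]
tcp_rot: [1.311, 1.563, 2.618]
contact_force: [-0.8, -1.6, -0.7]
grip_width: 35.1
finger_force: 30.0
time: 13.98
tool_pos: [562.9, 199.8, 174.1]
tcp_rot: [0.807, 1.562, 2.115]
contact_force: [-1.0, -0.7, 7.6]
grip_width: 35.0
finger_force: 30.0
```

It's resting on the lands (7.6 N, tip ≈54 mm). Releasing and retreating.

```bash
python3 -m handwheel '-.006 0 0 0 0 0 1;-.006 0 0 0 0 0 1;-.006 0 0 0 0 0 1;-.006 0 0 0 0 0 1;-.006 0 0 0 0 0 1;-.006 0 0 0 0 0 1;-.006 0 0 0 0 0 1;-.006 0 0 0 0 0 1'
python3 -m handwheel '0 0 -.1 0 0 0 1;0 0 -.3 0 0 0 1;0 0 -.6 0 0 0 1;0 0 -.95 0 0 0 1;0 0 -.95 0 0 0 1'
python3 -m handwheel '-.3 0 -.3 0 0 0 1;-.6 0 -.4 0 0 0 1;-.95 0 -.4 0 0 0 1;-.95 0 -.4 0 0 0 1'
python3 - <<'E'
from go import *
qt,r=best([556,183,300],down(2.0),[[.2,.45,1.3,0,1.3,-.3]]); print(q,qt,r); plan(q,qt)
E
```

```text
time: 14.65
tool_pos: [563.0, 199.7, 172.9]
tcp_rot: [1.325, 1.563, 2.632]
contact_force: [-0.5, -0.5, -0.1]
grip_width: 84.3
finger_force: 0.0
time: 15.07
tool_pos: [538.7, 102.5, 172.7]
tcp_rot: [1.346, 1.565, 2.648]
contact_force: [0.7, -0.6, 0.7]
grip_width: 91.9
finger_force: 0.0
time: 15.4
tool_pos: [528.8, 67.3, 272.4]
tcp_rot: [-0.243, 1.569, 1.062]
contact_force: [1.1, -0.6, 0.4]
grip_width: 91.8
finger_force: 0.0
[-0.645  0.695  1.847  1.253  1.783  2.136] [ 0.187  0.439  1.182  0.     1.52  -0.242] 1.755627377425023e-13
[ 0.236  0.501  0.534 -0.122  0.053 -0.194] rows 5.9 [514. 119. 231.]
[-0.032  0.231  0.359 -0.126  0.004 -0.205] rows 6.1 [491. 150. 212.]
[ 0.022 -0.051  0.088 -0.113 -0.036 -0.213] rows 6.1 [492. 160. 211.]
[ 0.255 -0.092 -0.258 -0.093 -0.065 -0.216] rows 6.1 [518. 166. 238.]
[ 0.371  0.148 -0.637 -0.069 -0.087 -0.212] rows 6.0 [556. 183. 300.]
```

Run:
```python
from go import *
qt,r=best([480,-30,330],down(2.0),[[.0,.45,1.3,0,1.3,-.3]]); print(fk(q,p)[0],qt,r); plan(q,qt)
```

```text
[548.394  54.128 254.824] [-0.222  0.22   1.417 -0.     1.504 -0.651] 1.2753420970349118e-11
[ 0.117  0.49   0.201 -0.099  0.058 -0.216] rows 6.1 [506.  86. 243.]
[-0.114  0.312  0.009 -0.112  0.01  -0.22 ] rows 6.2 [475.  86. 233.]
[-0.146  0.142 -0.23  -0.105 -0.038 -0.222] rows 6.2 [461.  59. 238.]
[-0.128  0.103 -0.494 -0.079 -0.078 -0.219] rows 6.2 [465.  16. 268.]
[-0.226  0.112 -0.749 -0.037 -0.105 -0.213] rows 6.0 [480. -30. 330.]
```

```bash
python3 -m handwheel '-.5 0 -.5 0 0 0 1;-.6 0 -.6 0 0 0 1;-.6 0 -.6 0 0 0 1'
python3 - <<'E'
from go import *
qt,r=best([480,-30,330],down(2.0),[[.0,.45,1.3,0,1.3,-.3]]); print(o['tool_pos'],fk(q,p)[0],qt,r); plan(q,qt)
E
```

```text
time: 15.65
tool_pos: [513.3, 7.0, 331.2]
tcp_rot: [-2.476, 1.57, -1.172]
contact_force: [0.6, -0.6, 0.9]
grip_width: 92.0
finger_force: 0.0
[513.279   7.001 331.158] [527.683  -4.932 319.828] [-0.222  0.22   1.417 -0.     1.504 -0.651] 1.2753420970349118e-11
[ 0.277  0.43   0.338 -0.093  0.068 -0.207] rows 6.0 [495.  39. 292.]
[-0.01   0.334  0.155 -0.111  0.017 -0.217] rows 6.2 [468.  50. 270.]
[-0.092  0.172 -0.075 -0.104 -0.034 -0.224] rows 6.3 [456.  35. 263.]
[-0.07   0.12  -0.333 -0.078 -0.075 -0.227] rows 6.3 [461.   4. 281.]
[-0.135  0.164 -0.589 -0.036 -0.101 -0.226] rows 6.3 [480. -30. 330.]
```

```bash
python3 -m handwheel '.277 .43 .338 -.093 .068 -.207 1;.277 .43 .338 -.093 .068 -.207 1;.277 .43 .338 -.093 .068 -.207 1;.277 .43 .338 -.093 .068 -.207 1;.277 .43 .338 -.093 .068 -.207 1;.277 .43 .338 -.093 .068 -.207 1;.277 .43 .338 -.093 .068 -.207 1'
python3 -m handwheel '-.01 .334 .155 -.111 .017 -.217 1;-.01 .334 .155 -.111 .017 -.217 1;-.01 .334 .155 -.111 .017 -.217 1;-.01 .334 .155 -.111 .017 -.217 1;-.01 .334 .155 -.111 .017 -.217 1;-.01 .334 .155 -.111 .017 -.217 1;-.01 .334 .155 -.111 .017 -.217 1'
python3 -m handwheel '-.092 .172 -.075 -.104 -.034 -.224 1;-.092 .172 -.075 -.104 -.034 -.224 1;-.092 .172 -.075 -.104 -.034 -.224 1;-.092 .172 -.075 -.104 -.034 -.224 1;-.092 .172 -.075 -.104 -.034 -.224 1;-.092 .172 -.075 -.104 -.034 -.224 1;-.092 .172 -.075 -.104 -.034 -.224 1'
python3 - <<'E'
from go import *
qt,r=best([505,20,320],down(2.0),[[.0,.45,1.3,0,1.3,-.3]]); print(q,qt,r); plan(q,qt)
E
```

```text
time: 16.23
tool_pos: [480.6, 55.0, 300.8]
tcp_rot: [-2.041, 0.889, -0.427]
contact_force: [-0.2, 0.4, -0.1]
grip_width: 91.7
finger_force: 0.0
time: 16.82
tool_pos: [452.9, 66.4, 278.3]
tcp_rot: [-2.19, 0.278, -0.064]
contact_force: [0.5, 0.6, -0.2]
grip_width: 92.1
finger_force: 0.0
time: 17.4
tool_pos: [440.0, 51.3, 271.1]
tcp_rot: [-2.495, -0.159, 0.496]
contact_force: [-1.0, 0.3, -0.5]
grip_width: 91.6
finger_force: 0.0
[-0.418  0.343  1.59   0.49   1.666  0.535] [-0.112  0.271  1.376  0.     1.495 -0.541] 6.8212102632969615e-15
[ 0.121  0.172 -0.204 -0.077 -0.079 -0.225] rows 6.3 [464.  34. 279.]
[ 0.098  0.331 -0.493 -0.042 -0.1   -0.226] rows 6.3 [505.  20. 320.]
```

```bash
python3 -m handwheel '.121 .172 -.204 -.077 -.079 -.225 1;.121 .172 -.204 -.077 -.079 -.225 1;.121 .172 -.204 -.077 -.079 -.225 1;.121 .172 -.204 -.077 -.079 -.225 1;.121 .172 -.204 -.077 -.079 -.225 1;.121 .172 -.204 -.077 -.079 -.225 1;.121 .172 -.204 -.077 -.079 -.225 1'
python3 -m handwheel '.098 .331 -.493 -.042 -.1 -.226 1;.098 .331 -.493 -.042 -.1 -.226 1;.098 .331 -.493 -.042 -.1 -.226 1;.098 .331 -.493 -.042 -.1 -.226 1;.098 .331 -.493 -.042 -.1 -.226 1;.098 .331 -.493 -.042 -.1 -.226 1;.098 .331 -.493 -.042 -.1 -.226 1;.098 .331 -.493 -.042 -.1 -.226 1'
python3 - <<'E'
from go import *
from h import *
X=np.array([557.2,181.8,310]);D=M.T@(X-o['tool_pos'])/100
print(o['tool_pos'],q,D,R.from_matrix(M.T@down(2.0)).as_rotvec()/np.pi)
w=viewer.capture("wrist");s=viewer.capture("side");t=viewer.capture("top")
print(proj(w,(557,182,214)),proj(t,(557,182,214)),proj(s,(557,182,150)))
c=proj(t,(557,182,150)).astype(int);d=proj(s,(557,182,150)).astype(int)
f=lambda p,c:cv2.resize(p["frame"][max(c[1]-50,0):c[1]+50,c[0]-50:c[0]+50],(400,400))
cv2.imwrite("pics/v5.png",np.hstack([f(s,d),f(t,c)])[:,:,::-1])
E
```

```text
time: 17.98
tool_pos: [461.7, 33.6, 278.4]
tcp_rot: [-2.905, -0.24, 1.255]
contact_force: [0.4, 1.1, 0.6]
grip_width: 91.7
finger_force: 0.0
time: 18.65
tool_pos: [502.8, 19.8, 319.3]
tcp_rot: [-3.138, -0.003, 1.997]
contact_force: [0.3, 0.2, -0.4]
grip_width: 92.0
finger_force: 0.0
[502.773  19.806 319.273] [-0.114  0.248  1.402  0.001  1.497 -0.539] [1.25  1.165 0.092] [-0.001 -0.001 -0.001]
[456.261  56.256] [253.229 166.716] [307.291 151.559]
```

View pics/v5.png

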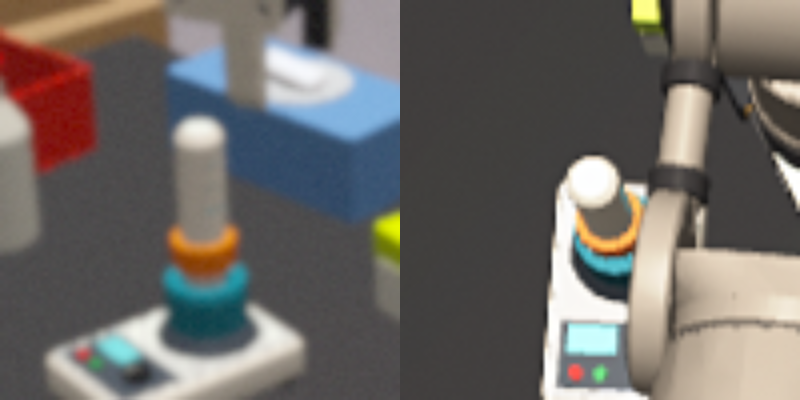

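The tube stands upright by itself with its cap ≈10 mm above the hub (side view) and nothing disturbed nearby. Next: move above it, descend, and grasp from the top.

```bash
python3 -m handwheel '.3 .3 .02 0 0 0 1;.63 .58 .04 0 0 0 1;.63 .58 .04 0 0 0 1;.63 .58 .04 0 0 0 1'
python3 -m handwheel '.3 .3 .02 0 0 0 1;.62 .58 .04 0 0 0 1;.62 .58 .04 0 0 0 1;.62 .58 .04 0 0 0 1'
python3 - <<'E'
from go import *
X=np.array([557.6,181.6,180]);print(o['tool_pos'],M.T@(X-o['tool_pos'])/100,R.from_matrix(M.T@down(2.0)).as_rotvec()/np.pi)
E
```

```text
time: 19.13
tool_pos: [530.7, 102.0, 315.2]
tcp_rot: [-3.138, -0.002, 2.0]
contact_force: [0.4, 0.4, 0.7]
grip_width: 91.8
finger_force: 0.0
time: 19.47
tool_pos: [557.7, 181.4, 311.2]
tcp_rot: [-3.138, -0.001, 1.999]
contact_force: [0.3, -0.3, -0.6]
grip_width: 91.6
finger_force: 0.0
[557.688 181.428 311.239] [0.    0.005 1.312] [-0.001 -0.    -0.   ]
```

```bash
python3 -m handwheel '0 0 .25 0 0 0 1;0 0 .5 0 0 0 1;0 0 .65 0 0 0 1;0 0 .65 0 0 0 1'
python3 -m handwheel '0 0 .25 0 0 0 .5;0 0 .5 0 0 0 .5;0 0 .66 0 0 0 .5;0 0 .66 0 0 0 .4;0 0 .66 0 0 0 .4'
python3 -m handwheel '0 0 0 0 0 0 -1;0 0 0 0 0 0 -1;0 0 0 0 0 0 -1;0 0 0 0 0 0 -1;0 0 0 0 0 0 -1;0 0 0 0 0 0 -1;0 0 0 0 0 0 -1;0 0 0 0 0 0 -1'
python3 - <<'E'
from go import *
print(o['contact_force'],o['moment'],q)
E
```

```text
time: 19.8
tool_pos: [555.7, 178.5, 244.0]
tcp_rot: [-3.133, -0.002, 1.996]
contact_force: [-1.0, -0.2, -0.8]
grip_width: 91.7
finger_force: 0.0
time: 20.22
tool_pos: [557.7, 179.9, 182.3]
tcp_rot: [-3.14, -0.001, 1.997]
contact_force: [1.0, 0.7, 0.1]
grip_width: 65.8
finger_force: 0.0
time: 20.88
tool_pos: [557.7, 181.3, 182.0]
tcp_rot: [-3.141, -0.0, 1.999]
contact_force: [0.8, -0.5, 3.6]
grip_width: 35.4
finger_force: 30.0
[ 0.803 -0.525  3.573] [-0.072 -0.051 -0.028] [ 0.183  0.491  1.416  0.     1.235 -0.245]
```

Gripped with light contact. Turning it −70.5° about the vertical (tool z +0.392).

```bash
python3 -m handwheel '0 0 0 0 0 .196 -1;0 0 0 0 0 .196 -1;0 0 0 0 0 .196 -1;0 0 0 0 0 .196 -1;0 0 0 0 0 .196 -1;0 0 0 0 0 .196 -1;0 0 0 0 0 .196 -1'
python3 -m handwheel '0 0 0 0 0 .196 -1;0 0 0 0 0 .196 -1;0 0 0 0 0 .196 -1;0 0 0 0 0 .196 -1;0 0 0 0 0 .196 -1;0 0 0 0 0 .196 -1;0 0 0 0 0 .196 -1;0 0 0 0 0 .196 -1'
python3 - <<'E'
from go import *
print(o['tcp_rot'],o['contact_force'],o['moment'],q)
E
python3 -m handwheel '0 0 0 0 0 0 .2;0 0 0 0 0 0 .2;0 0 0 0 0 0 .2;0 0 0 0 0 0 .2;0 0 0 0 0 0 .2;0 0 0 0 0 0 .2'
python3 - <<'E'
from h import *
s=viewer.capture("side"); d=proj(s,(557,182,150)).astype(int); import pickle; pickle.dump(s,open("s6.pkl","wb"))
h=cv2.cvtColor(s["frame"],cv2.COLOR_RGB2HSV); m=cv2.inRange(h,(5,130,100),(22,255,255))
k=np.zeros_like(m);k[130:185,285:335]=m[130:185,285:335]; ys,xs=np.nonzero(k); print("cap",xs.mean(),ys.mean(),len(xs),"expected",[proj(s,(557,182,z)) for z in(102,112)])
save(s,"s6",(d[0]-50,d[1]-50,d[0]+50,d[1]+50),4)
E
```

```text
time: 21.47
tool_pos: [557.2, 181.3, 181.9]
tcp_rot: [-3.14, 0.0, 1.387]
contact_force: [-1.7, -0.4, 5.6]
grip_width: 35.2
finger_force: 30.0
time: 22.13
tool_pos: [556.6, 181.5, 180.9]
tcp_rot: [-3.139, 0.002, 0.773]
contact_force: [-3.3, 2.9, -0.3]
grip_width: 35.3
finger_force: 30.0
[-3.139  0.002  0.773] [-3.259  2.875 -0.323] [0.564 0.805 0.012] [0.184 0.492 1.418 0.001 1.235 0.981]
time: 22.63
tool_pos: [557.5, 181.0, 181.5]
tcp_rot: [-3.141, 0.001, 0.768]
contact_force: [0.1, -0.7, 0.0]
grip_width: 55.3
finger_force: 0.0
cap 307.8809523809524 166.484126984127 126 expected [array([307.96480561, 165.70795512]), array([307.8264874 , 162.80453199])]
```

View pics/s6.png

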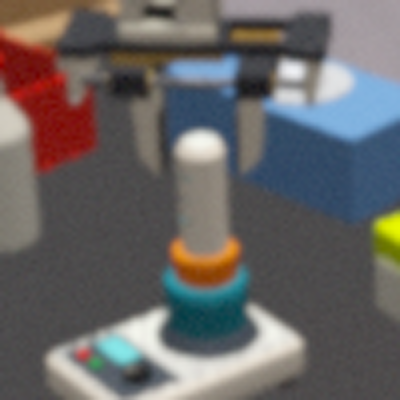

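The tube dropped: the cap sits on the hub with no shank showing (cap centre row 166.5; 165.7 predicted flush, 162.8 if raised). Now I'll open fully, withdraw upwards, recheck and hand in.

```bash
python3 -m handwheel '0 0 0 0 0 0 1;0 0 0 0 0 0 1;0 0 0 0 0 0 1;0 0 0 0 0 0 1;0 0 0 0 0 0 1'
python3 -m handwheel '0 0 -.2 0 0 0 1;0 0 -.5 0 0 0 1;0 0 -.9 0 0 0 1;0 0 -.9 0 0 0 1;0 0 -.9 0 0 0 1;0 0 -.9 0 0 0 1'
python3 - <<'E'
from h import *
import time
s=viewer.capture("side")
h=cv2.cvtColor(s["frame"],cv2.COLOR_RGB2HSV); m=cv2.inRange(h,(5,130,100),(22,255,255))
k=np.zeros_like(m);k[130:185,285:335]=m[130:185,285:335]; ys,xs=np.nonzero(k); print("cap",xs.mean(),ys.mean())
if 165<ys.mean()<168: print(bot.close_job())
E
```

```text
time: 23.1
tool_pos: [557.3, 181.2, 181.4]
tcp_rot: [-3.14, 0.001, 0.768]
contact_force: [-0.5, 0.2, 0.6]
grip_width: 84.0
finger_force: 0.0
time: 23.6
tool_pos: [557.3, 181.1, 271.1]
tcp_rot: [-3.14, 0.001, 0.768]
contact_force: [-0.0, 0.4, -0.2]
grip_width: 92.0
finger_force: 0.0
cap 308.048 166.52
the job is handed in; nothing more can be done
None
```

The tube stands by itself in the hub with its shank dropped into the coupling and its cap flush; the job was handed in at about 23.7 s with the gripper clear (the only hard contact was a 23 N touch on the hub flare, corrected).

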